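# Switch on the green bench circuit with the stylus

## Task

Take the wooden-handled stylus out of its block and use its tip to switch on the green rocker in the jeweller's switch bank, by pressing down the end with the white dot. Leave the red and blue switches as they are and keep the gripper off the green one, then put the stylus, tip down, in the white pot and let go.

Things in the scene. Friction and masses are not known exactly. Their poses are not given: they have to be found in the camera images.
- stylus: Loose round stylus, 60 g, 160 mm long, upright, tip down, in a 40 mm deep hole of a fixed dark wooden block (60 x 60 x 45 mm) left or right of the switches. Origin at the tip's lower end, +z up to the handle. From the tip: 10 mm thick rod with round white tip to 70 mm, 16 mm brass ferrule to 80 mm, 20 mm thick pale wooden handle to 160 mm. Grip the handle from above with 15 N or more.
- green_rocker: Green V-shaped rocker, 24 x 48 mm, off at the start. Origin on its pivot at mid-length; x along it, away from the robot, to the white-dotted end; y along the pivot. Off: tilt 0, dotted half slopes up 0.4 rad, its end 15 mm above the pivot. Pressed down 15 mm from the pivot with 2 to 3 N it turns to a stop at 0.4 rad (on): dotted half level, 6 mm above the pivot. Stays as left.
- red_rocker: Red rocker, same shape and frame as the green one; off at the start (tilt about 0), stays off. The three rockers sit side by side, 45 mm between centres, in any colour order, on a grey box 115 x 170 x 40 mm fixed to the bench, turned up to 0.35 rad; pivots 46 mm above the bench.
- blue_rocker: Blue rocker, same shape and frame as the green one, but on at the start (tilt about 0.4 rad, dotted half level, other half up); stays on.
- pot: White ceramic open cup, loose, 0.6 kg, rim 72 mm in outer diameter, foot 58 mm, 85 mm high, wall 4 mm, floor about 5 mm thick. Origin at the centre of its underside, z up. It stands on the bench on the other side of the switches from the stylus block. A stylus let go in it leans on the rim.
Not all that is in view belongs to the job. What is shaped like the stylus but purple is not meant.

How it is judged:
By the outcome, as a careful person would: the job done as asked, in the order asked, and still so for the second after the job is handed in, with the robot touching nothing.
It also fails if it takes over 38 s, if anything falls off the work surface, if the arm or the gripper's body presses on something with over 40 N, if the wrist force passes 120 N, or if a joint passes its speed limit or range.

## Robot

A 7-joint arm with a two-finger parallel gripper is mounted at the origin on the work surface. World frame = base frame: x ahead of the robot, y to its left, z up, the work surface at z = 0. Lengths are in m, angles in rad, forces in N, time in s.
With the tool pointing down it reaches from about 0.35 to 0.9 m from the base axis. Payload 8.1 kg.
Tool frame: the origin (TCP) lies between the finger pads; the fingertips stand 11 mm ahead of it and the grasp point (between the pads) lies 8 mm behind it; y points along the fingers, z is the direction in which the jaws open and shut, and the axes are right-handed (so a half turn about y gives the same grasp; the last joint's range is limited). The gripper opens to 92 mm and grips with 3 to 60 N. Pads are 19 mm wide; open, the fingers measure 130 mm over their backs; the gripper's body (75 mm by 190 mm) begins 47 mm behind the grasp point.
Start: joints at [1.048, 0.434, 0.025, 1.573, -0.012, 1.134, -0.075], TCP at [0.255, -0.571, 0.238] pointing down, gripper open.
Joint ranges: [-2.62, 2.62], [-0.44, 2.09], [-1.27, 1.32], [0.08, 2.57], [-1.32, 4.46], [0.12, 2], [-2.74, 2.74]. Speed limits (rad/s): [2.22, 2.22, 3.01, 3.01, 3.14, 3.14, 3.14].

## Interface

Orientations are given as a unit quaternion [w, x, y, z].
In Python, from station import ctrl gives the robot as it stands. Calls block until the motion is done:
- ctrl.move_pose(position, orientation): joint-space move of the TCP to a pose.
- ctrl.servo_line(position, ori=None, v=0.15, force_limit=None): straight line of the TCP; ori=None keeps the orientation; v is the mean speed in m/s. With force_limit (N) it stops when the force on the tool has changed by that much, and returns True; else False.
- ctrl.set_joints(angles): joint-space move.
- ctrl.open() and ctrl.close(): open the fingers fully, or close them until they stop; the grip force is fixed at half the most.
- ctrl.pause(seconds).
- ctrl.solve_ik(position, orientation): joint angles nearest the present ones, or None.
- ctrl.sense(): the state.
- ctrl.snapshot(name): name is "scene" or "top" or "wrist"; returns a dict with "image" (384x512x3 uint8, red, green, blue), "fx", "fy", "cx", "cy" (pixels), "R" (3x3) and "t" (3): a world point X has camera coordinates R X + t. Camera axes: x right, y down, z forward; pixel columns grow to the right and rows downward; lengths in m; the calibration is good to about 2 mm. The wrist camera is an equidistant fisheye: a pixel r from the principal point sees the ray r / f radians off the axis. A picture is of the moment at which its call begins. There is no depth.
A pose or a line that the arm cannot do raises ctrl.Unreachable and nothing moves.
- ctrl.close_job(): hands the job in, once; it reports no verdict.
Trained networks look in a picture, given as the dict that the camera call returned (one of the last four; its "shot" number tells which), for a name from the list of things; names that differ only in an ending like _2 or _b are one class to them, and where a whole thing is asked for, a point or a joint stands for the part that bears it (a point fixed in the world has none). Each returns a list of dicts, best first, with "score" (0 to 1); they miss things now and then, are a little off and sometimes report something else, mostly with a low value. They report only what shows in the picture. A call takes as long as a camera call. They do not tell look-alikes from the thing itself.
- ctrl.look_for(picture, query): "box" ([left, top, width, height] in pixels, round what is visible of it).
- ctrl.silhouettes(picture, query): "region" (384x512 bool, what is visible of it) and "box" ([left, top, width, height] in pixels, round what is visible of it).
The state is a dict: "t": time; "q": joint angles; "qd": joint speeds; "effort": joint torques, N m; "position": TCP position; "orientation": TCP orientation; "contact_force": force on the tool from outside, world axes, zero at the start; "moment": the same for the moment, N m; "width": finger opening in m.
Only numpy, scipy, OpenCV 4.12 (cv2) and the standard library are available. Lean on these libraries where they do the work, as an engineer would, in place of code of your own. Each camera call takes 0.05 s, during which the arm holds its last target.

## Working session

There is one attempt and no reset: what is moved stays moved. The work goes in short steps, each a Python script; the robot and the scene stay as the last script left them, time stands still between calls to the robot, and variables do not carry over. Pictures are saved under pics/ and viewed, and the job is handed in when it is done.

```bash
ls; mkdir -p pics; python3 - <<'E'
from station import ctrl
import cv2,numpy as np,pickle
s=ctrl.sense();print({k:np.round(v,3) for k,v in s.items()})
for n in ["scene","top"]:
    p=ctrl.snapshot(n);pickle.dump(p,open(f"pics/{n}0.pkl","wb"))
    cv2.imwrite(f"pics/{n}0.png",p["image"][:,:,::-1])
    print(n,p["fx"],p["cx"],p["cy"],np.round(p["R"],3).tolist(),np.round(p["t"],3),p.get("shot"))
    for q in ["stylus","green_rocker","red_rocker","blue_rocker","pot"]:
        print(q,[(np.round(d["box"]).tolist(),round(d["score"],2)) for d in ctrl.look_for(p,q)])
print(ctrl.sense()["t"])
E
```

```text
pics
{'t': np.float64(0.0), 'q': array([ 1.048,  0.435,  0.025,  1.574, -0.012,  1.134, -0.075]), 'qd': array([ 0.   ,  0.   , -0.001, -0.002, -0.001, -0.   , -0.   ]), 'effort': array([-0.0000e+00, -6.6784e+01,  9.8500e-01, -3.1446e+01, -6.0000e-02,
        4.3000e-02,  0.0000e+00]), 'position': array([ 0.254, -0.57 ,  0.237]), 'orientation': array([ 0.147, -0.147,  0.692, -0.691]), 'contact_force': array([-0.483,  0.385, -0.833]), 'moment': array([ 0.012, -0.005, -0.001]), 'width': np.float64(0.092)}
scene 396.79831182460106 257.8924350144963 190.70993363798007 [[0.307, 0.951, -0.021], [0.548, -0.195, -0.813], [-0.778, 0.238, -0.581]] [-0.214 -0.228  1.352] 1
stylus [([351.0, 134.0, 11.0, 47.0], 0.74), ([376.0, 133.0, 17.0, 58.0], 0.74), ([357.0, 117.0, 11.0, 54.0], 0.74), ([239.0, 202.0, 11.0, 19.0], 0.4)]
green_rocker [([258.0, 206.0, 11.0, 13.0], 0.74)]
red_rocker [([219.0, 208.0, 13.0, 16.0], 0.68)]
blue_rocker [([237.0, 202.0, 16.0, 20.0], 0.49)]
pot [([96.0, 186.0, 34.0, 44.0], 0.81)]
top 419.7024213793878 252.1583272764627 191.0488164019275 [[-0.029, -1.0, -0.006], [-0.995, 0.029, -0.095], [0.096, 0.003, -0.995]] [0.062 0.548 0.88 ] 2
stylus [([80.0, 230.0, 37.0, 12.0], 0.84), ([75.0, 190.0, 31.0, 13.0], 0.7), ([111.0, 188.0, 29.0, 16.0], 0.52)]
green_rocker [([243.0, 159.0, 19.0, 28.0], 0.55)]
red_rocker [([282.0, 172.0, 13.0, 24.0], 0.82)]
blue_rocker [([261.0, 162.0, 17.0, 27.0], 0.71)]
pot [([381.0, 207.0, 42.0, 34.0], 0.56)]
0.6
```

```bash
python3 - <<'E'
import cv2
a=cv2.imread("pics/scene0.png");b=cv2.imread("pics/top0.png")
cv2.imwrite("pics/scene0b.png",cv2.resize(a,(768,576),interpolation=cv2.INTER_CUBIC))
cv2.imwrite("pics/top0b.png",cv2.resize(b,(768,576),interpolation=cv2.INTER_CUBIC))
E
```

```text
(no output)
```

View pics/scene0b.png

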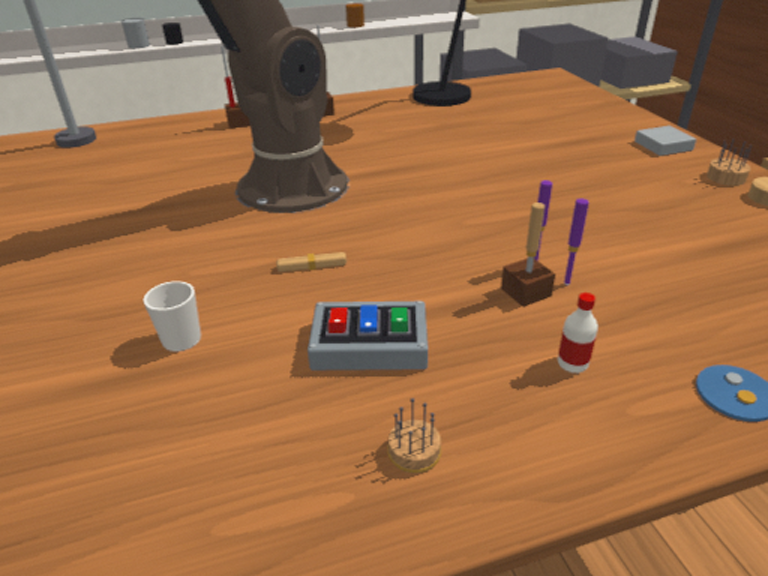

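View pics/top0b.png

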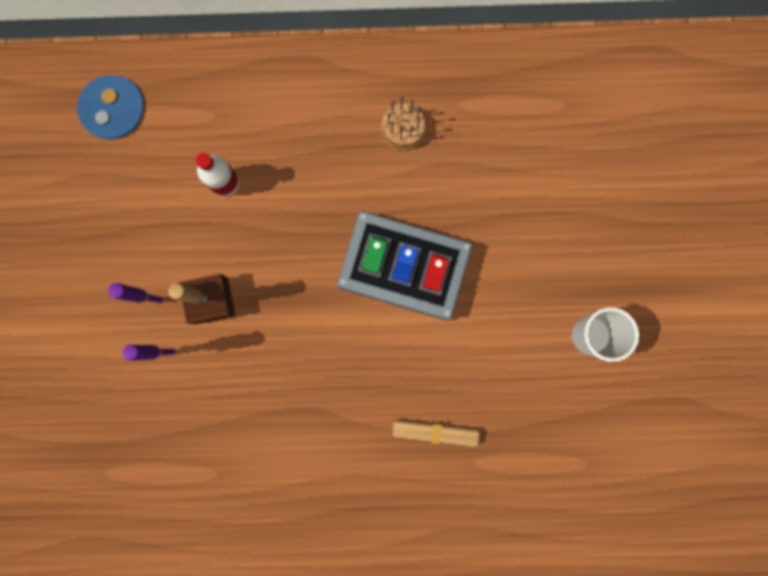

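Candidates (768×576 pictures): the wooden stylus in the dark block is at scene (535,230) and top (175,291). The purple look-alikes are at scene (543,215) and (577,235), and at top (118,292) and (133,352). A pale wooden bundle lies at top (437,433). I choose the pale handle standing in the dark block. The switches run green, blue, red from left to right in the top view, and the pot is at top (611,334). Next I'll check this in close crops.

```bash
python3 - <<'E'
import cv2
a=cv2.imread("pics/scene0.png");b=cv2.imread("pics/top0.png")
def c(im,x,y,w,h,k): 
    return cv2.resize(im[y:y+h,x:x+w],None,fx=k,fy=k,interpolation=cv2.INTER_CUBIC)
import numpy as np
s=np.hstack([c(a,325,112,80,100,5),c(b,65,175,80,100,5)[:500]])
cv2.imwrite("pics/crop1.png",s)
s=np.hstack([c(b,222,137,96,80,4),c(b,375,195,60,80,4)])
cv2.imwrite("pics/crop2.png",s)
E
```

```text
(no output)
```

View pics/crop1.png

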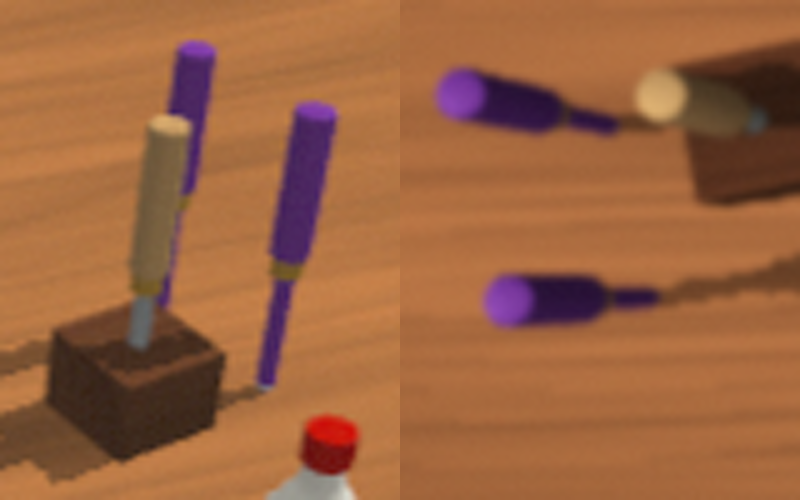

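View pics/crop2.png

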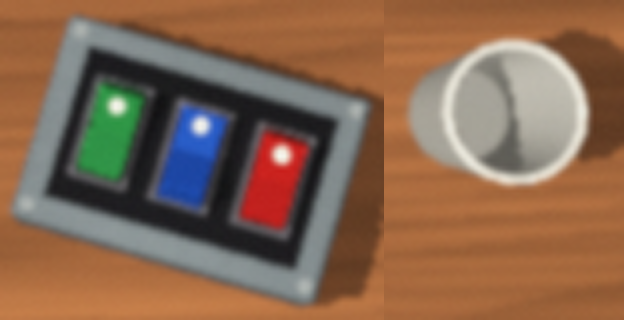

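```bash
cat > h.py <<'E'
import numpy as np,pickle,cv2
from scipy.optimize import least_squares
def ray(p,uv):
    d=np.array([(uv[0]-p["cx"])/p["fx"],(uv[1]-p["cy"])/p["fy"],1]);R=np.array(p["R"]);t=np.array(p["t"])
    return -R.T@t, R.T@d
def atz(p,uv,z):
    o,d=ray(p,uv);return o+d*(z-o[2])/d[2]
def tri(obs):
    A=np.zeros((3,3));b=np.zeros(3);L=[]
    for p,uv in obs:
        o,d=ray(p,uv);d/=np.linalg.norm(d);M=np.eye(3)-np.outer(d,d);A+=M;b+=M@o;L.append((o,d))
    X=np.linalg.solve(A,b);return X,[np.linalg.norm((np.eye(3)-np.outer(d,d))@(X-o)) for o,d in L]
def uc(x0,y0,k,X,Y): return np.array([x0+(X+.5)/k-.5,y0+(Y+.5)/k-.5])
E
python3 - <<'E'
from h import *
np.set_printoptions(precision=4,suppress=True)
S=pickle.load(open("pics/scene0.pkl","rb"));T=pickle.load(open("pics/top0.pkl","rb"))
a=lambda X,Y:uc(325,112,5,X,Y); b=lambda X,Y:uc(65,175,5,X-400,Y); c=lambda X,Y:uc(222,137,4,X,Y)
print("stylus top",tri([(S,a(170,122)),(T,b(660,97))]),atz(T,b(660,97),.165),atz(S,a(170,122),.165))
print("rod@block",tri([(S,a(138,345)),(T,b(757,121))]),atz(T,b(757,121),.045),atz(S,a(138,345),.045))
print("purple",tri([(S,a(195,48)),(T,b(462,95))]),tri([(S,a(316,110)),(T,b(508,300))]))
print("purple tip",atz(S,a(265,384),0))
sc=np.array([atz(T,c(*q),.04) for q in [(80,30),(357,108),(27,204),(304,288)]]);print("box",sc,sc.mean(0))
for n,q in dict(g=(117,105),b=(200,125),r=(282,153)).items(): print(n,atz(T,c(*q),.057 if n!="b" else .053))
ctr=sc.mean(0)
ey=(sc[0]-sc[1]+sc[2]-sc[3]);ey/=np.linalg.norm(ey);ex=np.array([ey[1],-ey[0],0]);print("ex",ex,np.arctan2(ex[1],ex[0]), (sc[0]-sc[2]),np.linalg.norm(sc[0]-sc[1]),np.linalg.norm(sc[0]-sc[2]))
for k,n in ((1,'g'),(0,'b'),(-1,'r')): print(n,"pivot",ctr+ey*.045*k)
print("pot rim",atz(T,uc(375,195,4,515-384,112),.085))
E
```

```text
stylus top (array([0.5392, 0.2952, 0.1652]), [np.float64(0.0014510179650871705), np.float64(0.0014510179650872692)]) [0.5386 0.2938 0.165 ] [0.5386 0.2972 0.165 ]
rod@block (array([0.5398, 0.2942, 0.0429]), [np.float64(0.0016237865643707714), np.float64(0.001623786564370729)]) [0.539  0.2921 0.045 ] [0.5426 0.2943 0.045 ]
purple (array([0.5303, 0.3315, 0.2001]), [np.float64(0.019759685062502017), np.float64(0.019759685062501964)]) (array([0.4773, 0.3926, 0.1171]), [np.float64(0.025210759599547144), np.float64(0.025210759599547217)])
purple tip [0.539  0.3752 0.    ]
box [[ 0.6508  0.0657  0.04  ]
 [ 0.604  -0.0813  0.04  ]
 [ 0.5576  0.0964  0.04  ]
 [ 0.5085 -0.0492  0.04  ]] [0.5802 0.0079 0.04  ]
g [0.6066 0.0469 0.057 ]
b [0.5953 0.0035 0.053 ]
r [ 0.5787 -0.0387  0.057 ]
ex [ 0.9503 -0.3113  0.    ] -0.3165222202967245 [ 0.0932 -0.0307  0.    ] 0.15427956510512783 0.09815069307786803
g pivot [0.5942 0.0506 0.04  ]
b pivot [0.5802 0.0079 0.04  ]
r pivot [ 0.5662 -0.0349  0.04  ]
pot rim [ 0.4718 -0.2629  0.085 ]
```

```bash
cat >> h.py <<'E'
from scipy.spatial.transform import Rotation as Ro
def quat(ang):  # jaw direction angle in world xy, tool down
    z=np.array([np.cos(ang),np.sin(ang),0]);y=np.array([0,0,-1.]);x=np.cross(y,z)
    q=Ro.from_matrix(np.c_[x,y,z]).as_quat();return q[[3,0,1,2]]
E
python3 - <<'E'
from h import *
from station import ctrl
np.set_printoptions(precision=3,suppress=True)
s=ctrl.sense();q=s["orientation"];print(Ro.from_quat(q[[1,2,3,0]]).as_matrix())
for a in (0,np.pi):
    for P in ([.539,.2945,.137],[.539,.2945,.33],[.607,.047,.2],[.472,-.263,.2]):
        print(a,P,ctrl.solve_ik(P,quat(a)))
S=pickle.load(open("pics/scene0.pkl","rb"));T=pickle.load(open("pics/top0.pkl","rb"))
a=lambda X,Y:uc(325,112,5,X,Y); b=lambda X,Y:uc(65,175,5,X-400,Y)
print("purple",tri([(S,a(195,48)),(T,b(508,300))]),tri([(S,a(316,110)),(T,b(462,95))]))
print(s["t"])
E
```

```text
[[-0.913 -0.     0.407]
 [-0.407 -0.    -0.913]
 [ 0.    -1.     0.   ]]
0 [0.539, 0.2945, 0.137] [ 0.057  0.754 -1.05   1.659  0.706  1.156 -1.178]
0 [0.539, 0.2945, 0.33] [ 0.084  0.592 -1.136  1.396  0.533  1.484 -1.028]
0 [0.607, 0.047, 0.2] [ 0.277  0.528 -0.657  1.622  0.35   1.112 -0.471]
0 [0.472, -0.263, 0.2] [ 0.674  0.362 -0.347  1.808  0.144  0.997  0.27 ]
3.141592653589793 [0.539, 0.2945, 0.137] [ 0.065  0.763 -1.069  1.658  0.72   1.166  1.953]
3.141592653589793 [0.539, 0.2945, 0.33] [ 0.055  0.562 -1.064  1.398  0.488  1.461  2.149]
3.141592653589793 [0.607, 0.047, 0.2] [ 0.495  0.672 -1.066  1.604  0.615  1.238  2.454]
3.141592653589793 [0.472, -0.263, 0.2] [ 0.183  0.337  0.297  1.849 -0.117  0.973 -2.612]
purple (array([0.467, 0.352, 0.16 ]), [np.float64(0.0007821612654371744), np.float64(0.0007821612654371276)]) (array([0.543, 0.37 , 0.159]), [np.float64(0.001487061481431982), np.float64(0.0014870614814320288)])
0.6
```

```bash
python3 - <<'E'
from h import *
from station import ctrl
np.set_printoptions(precision=3,suppress=True)
Q=quat(0)
ctrl.move_pose([.539,.2945,.30],Q)
p=ctrl.snapshot("wrist");cv2.imwrite("pics/w1.png",p["image"][:,:,::-1])
ctrl.servo_line([.539,.2945,.2],v=.2)
p=ctrl.snapshot("wrist");cv2.imwrite("pics/w2.png",p["image"][:,:,::-1])
p=ctrl.snapshot("top");cv2.imwrite("pics/t2.png",p["image"][:,:,::-1])
s=ctrl.sense();print(s["t"],s["position"],s["contact_force"],s["q"])
a=np.hstack([cv2.imread("pics/w2.png"),cv2.imread("pics/t2.png")]);cv2.imwrite("pics/c3.png",cv2.resize(a,(800,300)))
E
```

```text
4.5917 [0.54  0.295 0.202] [ 0.706 -0.479  0.627] [ 0.073  0.687 -1.081  1.587  0.63   1.252 -1.118]
```

View pics/w2.png

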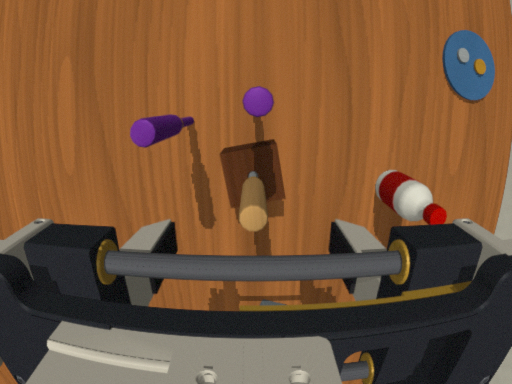

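View pics/c3.png

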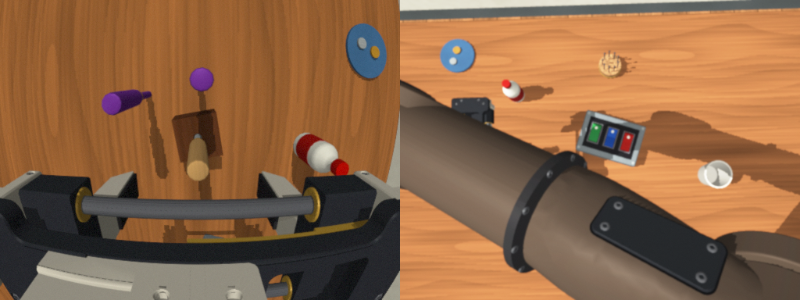

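The wrist view shows the wooden handle end at (253,218), centred between the fingers. The purple ones are at (155,130) and (258,101), clear of them. I'll check that with the fisheye model, then grasp.

```bash
cat >> h.py <<'E'
def wray(p,uv):
    x=(uv[0]-p["cx"])/p["fx"];y=(uv[1]-p["cy"])/p["fy"];r=np.hypot(x,y)
    d=np.array([x/r*np.sin(r),y/r*np.sin(r),np.cos(r)]);R=np.array(p["R"]);t=np.array(p["t"])
    return -R.T@t,R.T@d
def watz(p,uv,z):
    o,d=wray(p,uv);return o+d*(z-o[2])/d[2]
E
python3 - <<'E'
from h import *
from station import ctrl
np.set_printoptions(precision=4,suppress=True)
p=ctrl.snapshot("wrist")
X=watz(p,(253,219),.165);print(X, watz(p,(258,101),.16))
x=.539
if abs(X[0]-.539)<.004: x=(.539+X[0])/2
print(x)
ctrl.servo_line([x,.2945,.137],v=.15,force_limit=15)
s=ctrl.sense();print(s["t"],s["position"],s["contact_force"])
ctrl.close()
s=ctrl.sense();print(s["t"],s["position"],s["contact_force"],s["width"])
p=ctrl.snapshot("wrist");cv2.imwrite("pics/w3.png",p["image"][:,:,::-1])
E
```

```text
[0.5396 0.2969 0.165 ] [0.5426 0.3734 0.16  ]
0.5392836557275674
5.2083 [0.5394 0.2949 0.1377] [-0.0918 -0.1097  0.2773]
6.325 [0.5392 0.2945 0.137 ] [ 0.2536  0.1969 -0.7975] 0.01947818988082913
```

View pics/w3.png

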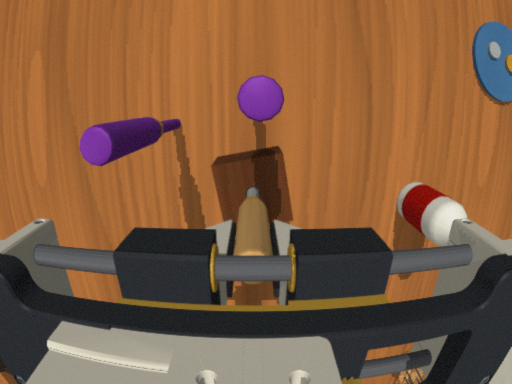

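The grasp is good: the opening is 19.5 mm and the handle is between the pads. I'll lift and move over the green dotted end.

```bash
python3 - <<'E'
from h import *
from station import ctrl
np.set_printoptions(precision=4,suppress=True)
ctrl.servo_line([.5393,.2945,.235],v=.15)
ctrl.servo_line([.6085,.0459,.235],v=.2)
ctrl.servo_line([.6085,.0459,.132+.075],v=.1)
ctrl.pause(.3)
s=ctrl.sense();print(s["t"],s["position"],s["contact_force"],s["width"])
for n in ("scene","top","wrist"):
    p=ctrl.snapshot(n);pickle.dump(p,open(f"pics/{n}4.pkl","wb"));cv2.imwrite(f"pics/{n}4.png",p["image"][:,:,::-1])
a=cv2.imread("pics/scene4.png")[110:240,190:300]
cv2.imwrite("pics/c4.png",cv2.resize(a,None,fx=4.5,fy=4.5,interpolation=cv2.INTER_CUBIC))
E
```

```text
9.35 [0.6087 0.046  0.2074] [ 0.4675 -0.9356 -1.3345] 0.019583489455603915
```

View pics/c4.png

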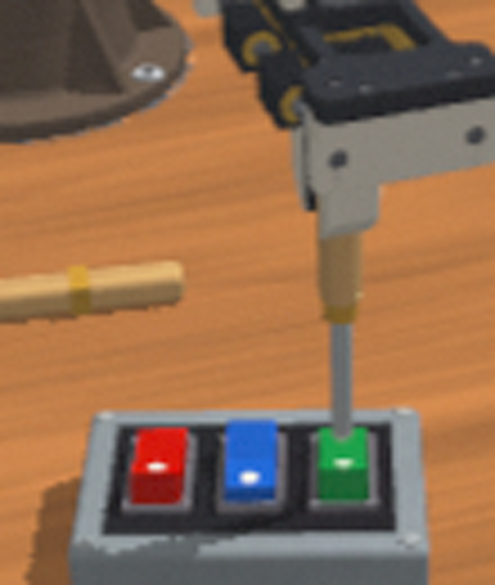

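View pics/wrist4.png

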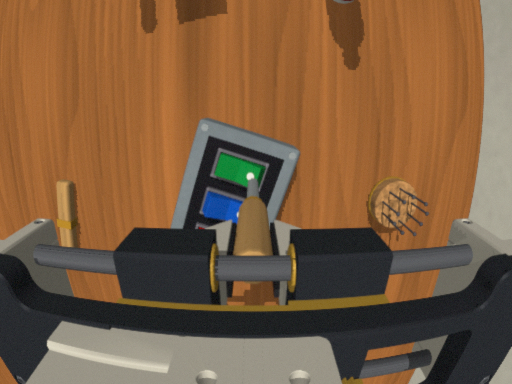

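```bash
python3 - <<'E'
from h import *
np.set_printoptions(precision=4,suppress=True)
S=pickle.load(open("pics/scene4.pkl","rb"));W=pickle.load(open("pics/wrist4.pkl","rb"))
c=lambda X,Y:uc(190,110,4.5,X,Y)
def pr(p,X):
    v=np.array(p["R"])@X+p["t"];return v[:2]/v[2]*p["fx"]+[p["cx"],p["cy"]]
print("tip seen",c(340,435),"pred",pr(S,np.array([.6087,.046,.075])))
for n,q,z in (("g",(343,463),.0574),("b",(249,478),.052),("r",(157,467),.0574)): print(n,atz(S,c(*q),z))
a=W["image"][120:240,170:320,::-1]
cv2.imwrite("pics/c5.png",cv2.resize(a,None,fx=5,fy=5,interpolation=cv2.INTER_CUBIC))
E
```

```text
tip seen [265.1667 206.2778] pred [264.8471 207.4075]
g [0.605  0.0493 0.0574]
b [0.5944 0.005  0.052 ]
r [ 0.5781 -0.0361  0.0574]
```

View pics/c5.png

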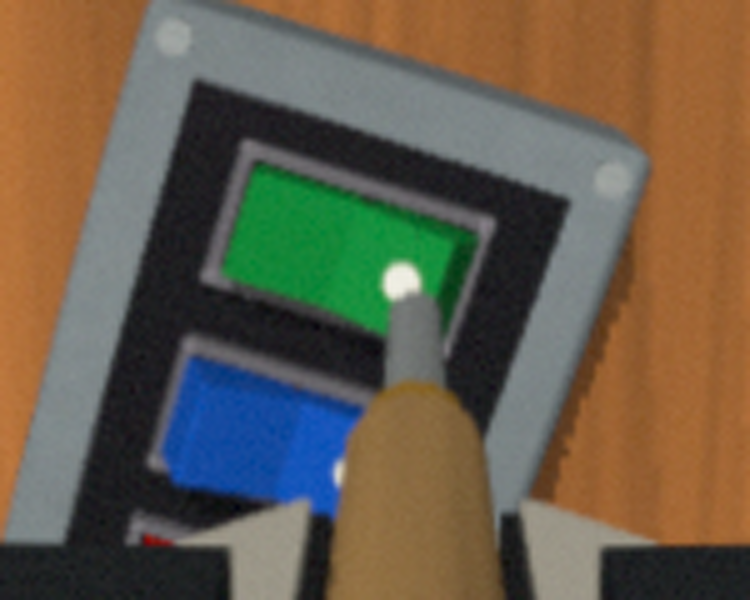

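```bash
python3 - <<'E'
from h import *
from station import ctrl
np.set_printoptions(precision=4,suppress=True)
ctrl.servo_line([.609,.047,.132+.066],v=.05)
r=ctrl.servo_line([.609,.047,.132+.0505],v=.02,force_limit=8)
s=ctrl.sense();print(r,s["t"],s["position"],s["contact_force"],s["width"])
for n in ("scene","wrist"):
    p=ctrl.snapshot(n);cv2.imwrite(f"pics/{n}6.png",p["image"][:,:,::-1])
a=cv2.resize(cv2.imread("pics/scene6.png")[160:240,200:290],(450,400),interpolation=cv2.INTER_CUBIC)
b=cv2.resize(cv2.imread("pics/wrist6.png")[120:240,170:275],(350,400),interpolation=cv2.INTER_CUBIC)
cv2.imwrite("pics/c6.png",np.hstack([a,b]))
E
```

```text
True 10.5583 [0.6097 0.047  0.1835] [-0.2882 -0.7148  5.0975] 0.01932722708065632
```

View pics/c6.png

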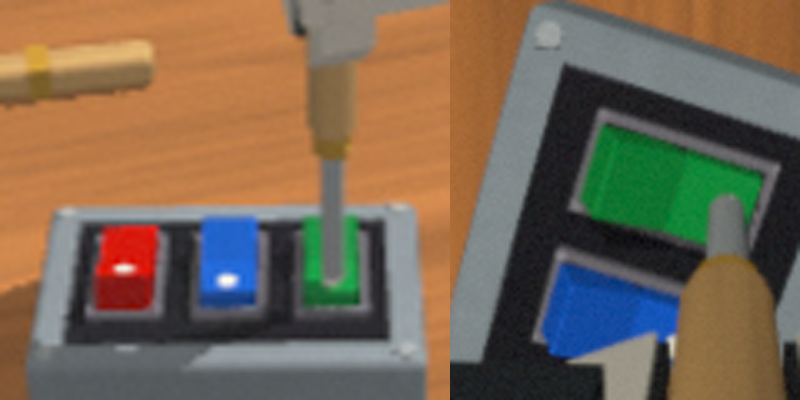

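The tip reached a height of 0.0515 m and the force rose, so it is at the stop. In the scene crop the green's far half now stands up like the blue's. I'll lift and check.

```bash
python3 - <<'E'
from h import *
from station import ctrl
np.set_printoptions(precision=4,suppress=True)
ctrl.servo_line([.609,.047,.26],v=.12)
s=ctrl.sense();print(s["t"],s["position"],s["contact_force"],s["width"])
for n in ("scene","wrist"):
    p=ctrl.snapshot(n);cv2.imwrite(f"pics/{n}7.png",p["image"][:,:,::-1])
a=cv2.resize(cv2.imread("pics/scene7.png")[120:240,180:290],(400,436),interpolation=cv2.INTER_CUBIC)
b=cv2.resize(cv2.imread("pics/wrist7.png")[120:240,165:275],(400,436),interpolation=cv2.INTER_CUBIC)
cv2.imwrite("pics/c7.png",np.hstack([a,b]))
E
```

```text
11.45 [0.6087 0.0466 0.2592] [-0.0722  1.0094 -0.7244] 0.019412340222221658
```

View pics/c7.png

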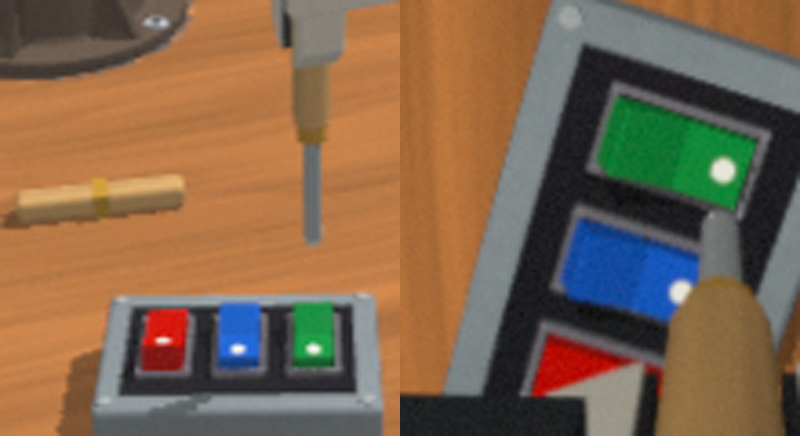

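Green is now in the same attitude as blue, and red still slopes as before. Next I'll go above the pot, check the position there, and lower the stylus.

```bash
python3 - <<'E'
from h import *
from station import ctrl
np.set_printoptions(precision=4,suppress=True)
S=pickle.load(open("pics/scene0.pkl","rb"));print("pot by scene",atz(S,(113.7,197.5),.085))
ctrl.servo_line([.472,-.263,.26],v=.22)
ctrl.pause(.2)
s=ctrl.sense();print(s["t"],s["position"],s["contact_force"],s["width"])
for n in ("scene","wrist"):
    p=ctrl.snapshot(n);cv2.imwrite(f"pics/{n}8.png",p["image"][:,:,::-1]);pickle.dump(p,open(f"pics/{n}8.pkl","wb"))
a=cv2.resize(cv2.imread("pics/scene8.png")[120:240,60:170],(400,436),interpolation=cv2.INTER_CUBIC)
b=cv2.resize(cv2.imread("pics/wrist8.png")[100:254,180:321],(400,436),interpolation=cv2.INTER_CUBIC)
cv2.imwrite("pics/c8.png",np.hstack([a,b]))
E
```

```text
pot by scene [ 0.477  -0.2589  0.085 ]
13.4417 [ 0.4724 -0.2622  0.2601] [ 0.0697 -0.2732 -0.355 ] 0.019385110875963653
```

View pics/c8.png

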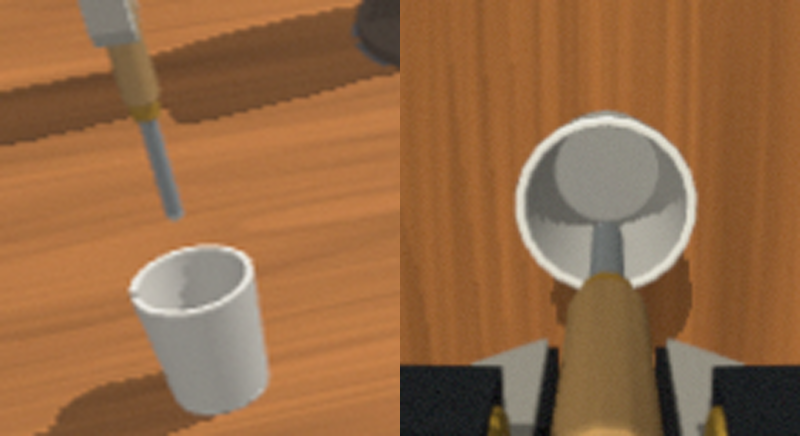

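```bash
python3 - <<'E'
from h import *
from station import ctrl
np.set_printoptions(precision=4,suppress=True)
W=pickle.load(open("pics/wrist8.pkl","rb"))
X=watz(W,(252.3,171.2),.085);print(X)
c=(X+np.array([.4718,-.2629,.085])*1+np.array([.477,-.2589,.085]))/3;print(c)
assert np.hypot(*(X-c)[:2])<.006
x,y=c[0],c[1]-.004
ctrl.servo_line([x,y,.26],v=.1)
r=ctrl.servo_line([x,y,.132+.013],v=.12,force_limit=8)
s=ctrl.sense();print(r,s["t"],s["position"],s["contact_force"])
for n in ("scene","wrist"):
    p=ctrl.snapshot(n);cv2.imwrite(f"pics/{n}9.png",p["image"][:,:,::-1])
a=cv2.resize(cv2.imread("pics/scene9.png")[120:240,60:170],(400,436),interpolation=cv2.INTER_CUBIC)
b=cv2.resize(cv2.imread("pics/wrist9.png")[100:254,180:321],(400,436),interpolation=cv2.INTER_CUBIC)
cv2.imwrite("pics/c9.png",np.hstack([a,b]))
E
```

```text
[ 0.4717 -0.2594  0.085 ]
[ 0.4735 -0.2604  0.085 ]
False 14.9 [ 0.4741 -0.2644  0.1457] [ 0.4162 -0.841  -0.4303]
```

View pics/c9.png

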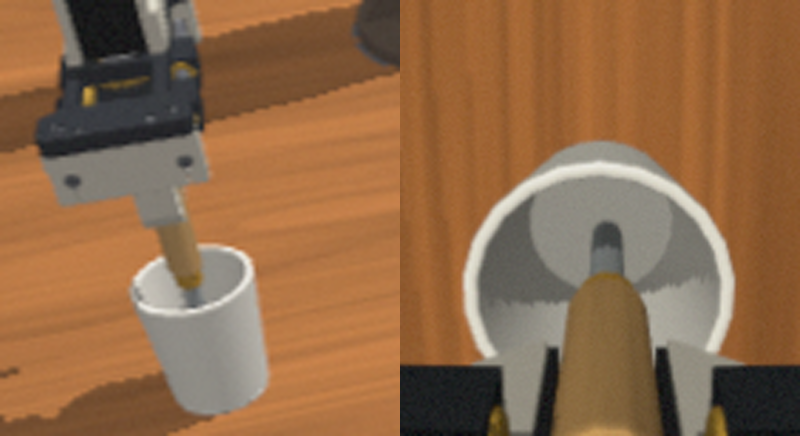

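The tip is inside the cup, just above the floor and near the middle. I'll lower it until it touches, open, and back off straight up.

```bash
python3 - <<'E'
from h import *
from station import ctrl
np.set_printoptions(precision=4,suppress=True)
s=ctrl.sense();x,y=s["position"][:2]
r=ctrl.servo_line([x,y,.132+.006],v=.03,force_limit=4)
ctrl.open(); ctrl.pause(.4)
s=ctrl.sense();print(r,s["t"],s["position"],s["contact_force"],s["width"])
ctrl.servo_line([x,y,.30],v=.15)
ctrl.pause(.5)
print(ctrl.sense()["t"])
for n in ("scene","wrist","top"):
    p=ctrl.snapshot(n);cv2.imwrite(f"pics/{n}10.png",p["image"][:,:,::-1])
a=cv2.resize(cv2.imread("pics/scene10.png")[110:240,60:300],(800,433),interpolation=cv2.INTER_CUBIC)
cv2.imwrite("pics/c10.png",a)
E
```

```text
False 17.0083 [ 0.474  -0.2645  0.138 ] [-0.6577  0.4798  0.6939] 0.09178467318447961
18.7417
```

View pics/c10.png

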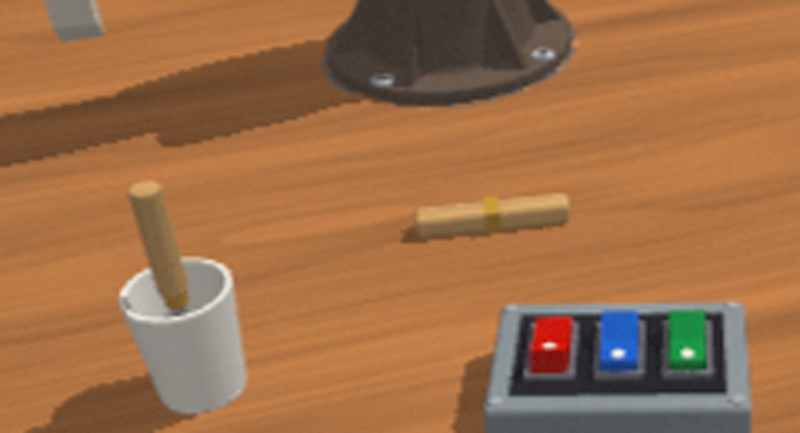

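View pics/wrist10.png

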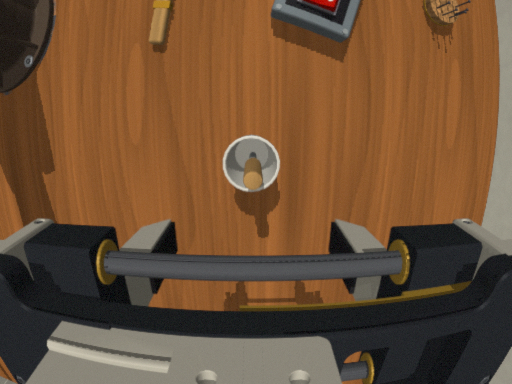

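```bash
python3 - <<'E'
from h import *
from station import ctrl
ctrl.pause(1.0)
p=ctrl.snapshot("scene")
a=cv2.imread("pics/scene10.png")[:,:,::-1]
d=np.abs(a.astype(int)-p["image"])[110:240,60:300].max(2);print((d>40).sum(),d.max())
if (d>40).sum()<5: ctrl.close_job();print("closed")
E
```

```text
0 21
the job is handed in; nothing more can be done
closed
```

I took the wooden-handled stylus from its block and pressed the dotted end of the green rocker with its tip. I then stood it tip down in the white pot, let go and handed the job in at about 20 s.

- **Switches:** The last pictures show green on, in the same attitude as the blue rocker. Blue is still on and red is still off. Only the tip touched green.
- **Pot:** The stylus stands in the pot, which is upright. Two pictures taken a second apart showed no change.
- **Robot:** The gripper was open, well above the pot and touching nothing.
- **Disagreements:** The pot-position readings from different cameras differed by up to about 6 mm, so I used their mean. While I lowered the stylus, the wrist force never showed a clear touch on the pot floor, so I let go at the calculated height.

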